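# Start a new cable drum: zero the length counter and press its shelf label home

### The job

A new drum has gone onto the dispensing shelf. First turn the length counter's reset knob anticlockwise back to its zero stop; then take the wide label holder off the parts bin and push it down over the shelf's front lip, with its long tongue behind the lip and centred in front of the drum, until it sits fully home and level. Finish while still holding it pressed down firmly (about 10 N) so that its adhesive pad takes: do not let go, and leave the narrow label holders, the screwdriver and the tape measure where they are.

Things in the scene. Friction and masses are not known exactly. Their poses are not given: they have to be found in the camera images.
- knob (a joint): Turn of the counter's reset knob about its upright axis, rad: 0 with its pointer at the dial's bold zero mark, against the steel stop pin there; grows clockwise seen from above (to 5.6). Stays where it is left (friction 0.03 N m); hard stop at 0. Its grip is a black upright bar 44 mm long, 12 mm thick, reaching from 12 to 38 mm above the dial; pointer and white line at one end.
- knob_grip (a point): Point on the knob's axis to grip at, 26 mm above the dial, 76 mm above the bench. Fixed to the counter: its x is the bar's and pointer's direction at zero; at knob value q the bar is turned q clockwise from it. Grey counter box 104 x 100 mm, 50 mm high, on a base plate; its measuring wheel and roller stand 76 to 102 mm to +y, up to 83 mm above the bench.
- label_centre (a point): Centre of the ticket frame of the WIDE label holder: upright frame 70 mm wide (y), 10 mm thick (x), 42 mm high, white ticket on its -x face; under it a bridge 15 mm thick, 8 mm high, then two legs. 50 g. At the start it straddles the bin's near wall, in line with it, in any of three places among two narrow ones, and lifts straight up (26 mm to be clear).
- label_seat (a point): Middle of the roof of the 7 mm slot between the wide label holder's legs, 29 mm below label_centre, adhesive pad on it; lies on the lip's top edge when home. Same axes. Legs, each 4 mm thick: long tongue, inner face at x = +3.5 mm, 26 mm deep, 60 mm wide; short front leg, inner face at x = -3.5 mm, 8 mm deep, 70 mm wide.
- label_tongue (a point): Middle of the lower edge of the wide label holder's long tongue: 5.5 mm behind (+x) and 26 mm below label_seat.
- lip (a point): Middle of the top edge of the shelf's upturned front lip, 85 mm above the bench; y along the lip, x pointing behind it over the shelf. Steel, 3 mm thick (x = -1.5 to +1.5 mm), 600 mm long, 32 mm above the shelf's deck, rigid. Shelf fixed, 300 mm deep. The two other bays already have narrow label holders on the lip.
- drum_bay (a point): Point on the shelf deck just behind the lip (10 mm), in front of the middle of the new drum; axes as the lip's: its y is where the label's middle belongs. The drum, fixed 200 mm behind the lip: two plywood flanges 136 mm in diameter on a dark core, 94 mm wide, axle along y, in a 112 mm wide cradle, 148 mm high. In any of three bays; a carton and a steel tub fill the others.
- bin_wall (a point): Middle of the top edge of the black parts bin's near wall (towards the robot), 75 mm above the bench; the wall is 5 mm thick and 270 mm long along y, the bin reaches 100 mm to +x. Label holders hang on this wall at y = -85, 0 and +85 mm. The bin is fixed.
- spare_a_centre (a point): Ticket frame centre of a narrow label holder (46 mm wide, otherwise like the wide one) on the bin's wall. Leave alone.
- spare_b_centre (a point): Ticket frame centre of the other narrow label holder (46 mm wide) on the bin's wall. Leave alone.
- screwdriver: Loose screwdriver, 170 mm long, lying on the bench. Leave alone.
- tape_measure: Loose tape measure, 62 x 34 x 60 mm, on the bench in front of the shelf; origin at the middle of its underside. Leave alone.
Things that resemble listed ones, but are neither listed nor needed, are in the scene too. What is shaped like the part that bears knob but pink or yellow is not meant.

How it is judged (in metres and radians):
On the way, in this order (a step that is already met when the one before it is completed fails the run):
1. the reset knob is back at its zero stop (value of joint knob below 0.06 rad), for 0.2 s.
2. the wide label holder's tongue is behind the lip, below its top edge, in front of the drum (x of label_tongue in the frame of lip between 0 and 0.03 m and z of label_tongue in the frame of lip below -0.004 m and y of label_tongue in the frame of drum_bay between -0.03 and 0.03 m), for 0.05 s.
At the end, for the whole second after the job is handed in: Knob within 0.06 rad of zero; wide label holder on the lip: slot roof within 3 mm of its top edge, tongue behind it, upright and in line within 0.12 rad, centred on the drum within 15 mm; fingers still pressing it on the shelf with over 4 N through the last second (value of joint knob below 0.06 rad and z of label_seat in the frame of lip between -0.003 and 0.003 m and x of label_seat in the frame of lip between -0.004 and 0.004 m and x of label_tongue in the frame of lip above 0.001 m and y of label_seat in the frame of drum_bay between -0.015 and 0.015 m and angle between label_seat's own z axis and vertical below 0.12 rad and angle between the x axis of label_seat and the x axis of lip, either way round below 0.12 rad and contact force between label and shelf above 4 N and contact force between the fingers and label above 3 N); the arm keeps its last pose, push and grip.
It fails at once if a narrow label holder was moved more than 25 mm (distance of any of spare_a_centre, spare_b_centre from where it was at the start of the episode above 0.025 m).
It fails at once if the screwdriver or the tape measure was moved more than 40 mm (distance of any of screwdriver, tape_measure from where it was at the start of the episode above 0.04 m).
It also fails if it takes over 58 s, if anything falls off the work surface, if the arm or the gripper's body presses on something with over 40 N, if the wrist force passes 120 N, or if a joint passes its speed limit or range.

### The arm

A 6-joint arm with a two-finger parallel gripper is mounted at the origin on the work surface. World frame = base frame: x ahead of the robot, y to its left, z up, the work surface at z = 0. Lengths are in mm, angles in degrees, forces in N, time in s.
With the tool pointing down it reaches from about 300 to 775 mm from the base axis. Payload 14.6 kg.
Tool frame: the origin (TCP) lies midway between the tips of the shut fingers; the grasp point (between the pads) lies 19 mm behind it; z points along the fingers, y is the line along which they close (so a half turn about z gives the same grasp; the last joint's range is limited). The gripper opens to 85 mm and grips with 20 to 120 N. Pads are 22 mm wide; open, the fingers measure 114 mm over their backs; the gripper's body (76 mm by 85 mm) begins 54 mm behind the grasp point. The pads swing forward as they close: fully open they stand 13 mm farther back than shut.
Start: joints at [71.184, 17.183, 87.147, -0, 75.671, -3.816], TCP at [142.349, 531.25, 231.281] pointing down, gripper open.
Joint ranges: [-173.82, 173.82], [-45.26, 126.66], [13.44, 144.39], [-59.66, 239.66], [0, 175.72], [-146.38, 146.38]. Speed limits (degrees/s): [127.2, 127.2, 147.25, 180, 180, 180].

### API

Orientations are given as [roll, pitch, yaw] about the fixed x, y, z axes, in that order (R = Rz(yaw) Ry(pitch) Rx(roll)).
In Python, from rig import robot gives the robot as it stands.
- The arm moves only by the tool drive_tool, never from a script. Its argument "series" is one flat list of numbers, 4 for each row, row after row: the shift along the tool's x, y, z scaled (see below), then the turn about the tool's z scaled (see below). In form: [tx, ty, tz, spin, tx, ty, tz, spin, ...]. A call has 1 to 5 rows; each row is the pose to reach, as a shift and turn from the pose commanded when the call began, along the tool's axes at that moment; what a row does not reach only later rows make up. The controller multiplies each number of a shift by 250 mm and each number of a turn by 60 degrees. A row lasts 1/12 s, in which the tool goes at most 41.7 mm and 7.16 degrees, less where a joint would pass 70% of its speed; a pose out of reach is approached as far as the arm can. A call with a number of a shift or a turn outside -1 to 1 is refused whole. A call with a gripper value outside its range is refused whole. "gripper" is the closure, from 0 (fully open) to 1 (shut), set as the call begins (left out, the last holds). The fingers move at their own pace and stop on an object; "grip_force" is the grip in N (left out, the last holds). Time passes only in rows, so rows that repeat a pose let the fingers close. It gives the time, the measured TCP pose, the force, the opening and the grip force at its end, in the units of the state.
- robot.read_state(): the state, without advancing time (a new reading comes with each control period).
- robot.camera(name): name is "scene" or "top" or "wrist"; returns the picture (384x512x3 uint8, red, green, blue); there is no depth.
- robot.calibration(name): a dict with "vertical_fov" (degrees; the focal length in pixels is half the picture's height over the tangent of half this angle, whatever the lens; pixels are square), "cx", "cy" (the principal point, pixels), "R" (3x3) and "t" (3): a world point X has camera coordinates R X + t. Camera axes: x right, y down, z forward; pixel columns grow to the right and rows downward; lengths in mm; the calibration is good to about 2 mm. A picture is of the moment at which its call begins: read the wrist's pose just before it. calibration takes no time and is no camera call; for the wrist camera it gives the pose at the moment of the call.
- robot.finish_job(): hands the job in; it is judged then, once.
The state is a dict: "t": time; "joint_positions": joint angles; "joint_velocities": joint speeds; "joint_efforts": joint torques, N m; "position": TCP position; "orientation": TCP orientation; "contact_force": force on the tool from outside, world axes, zero at the start; "wrist_torque": the same for the moment, N m; "grip_width": finger opening in mm; "grasp_force": force on a finger pad.
Only numpy, scipy, OpenCV 4.12 (cv2) and the standard library are available. Lean on these libraries where they do the work, as an engineer would, in place of code of your own. Each camera call takes 0.05 s, during which the arm holds its last target. There are 200 camera calls.

## Working session

There is one attempt and no reset: what is moved stays moved. The work goes in short steps, Python scripts to look and compute and a tool call to move; the robot and the scene stay as the last step left them, time stands still between calls to the robot, and variables do not carry over. Pictures are saved under pics/ and viewed, at most 10 in all, crops included, and the job is handed in when it is done.

Besides the shell and the picture viewer there is one more tool, called after "Emit:" in YAML: its name, and indented under it one key for each argument. drive_tool: Moves the arm, as the interface text tells. Its arguments: {"type":"object","properties":{"series":{"type":"array"},"gripper":{"type":"number"},"grip_force":{"type":"number"}},"required":["series"]}

```bash
mkdir -p pics; ls
cat > h.py <<'E'
import numpy as np, cv2
from rig import robot
def shot(n,f):
    im=robot.camera(n); cv2.imwrite('pics/'+f,cv2.cvtColor(im,cv2.COLOR_RGB2BGR)); return im
def ray(c,u,v,z):
    f=192/np.tan(np.radians(c['vertical_fov'])/2)
    R=np.array(c['R']);t=np.array(c['t'])
    o=-R.T@t; d=R.T@np.array([(u-c['cx'])/f,(v-c['cy'])/f,1])
    return o+d*(z-o[2])/d[2]
def proj(c,X):
    f=192/np.tan(np.radians(c['vertical_fov'])/2)
    p=np.array(c['R'])@np.array(X)+np.array(c['t']); return f*p[0]/p[2]+c['cx'],f*p[1]/p[2]+c['cy']
E
python3 - <<'E'
from h import *
a=shot('scene','s0.png');b=shot('top','t0.png')
for n,i in(('s',a),('t',b)): cv2.imwrite(f'pics/{n}0b.png',cv2.resize(cv2.cvtColor(i,cv2.COLOR_RGB2BGR),(800,600),interpolation=cv2.INTER_CUBIC))
for n in('scene','top'):
    c=robot.calibration(n);print(n,c['vertical_fov'],c['cx'],c['cy'],(-np.array(c['R']).T@np.array(c['t'])).round())
print(robot.read_state())
E
```

```text
pics
scene 42.074332815413975 257.1904114596871 198.96446028622924 [ 996. -607. 1097.]
top 42.31863262934339 255.8333447572145 187.140675672632 [ 207.  -41. 1232.]
{'t': 0.1, 'joint_positions': array([ 7.11847148e+01,  1.72134678e+01,  8.71780747e+01, -1.31491376e-04,
        7.56709521e+01, -3.81663199e+00]), 'joint_velocities': array([ 0.0002207 , -0.06198444, -0.1163968 ,  0.01989075, -0.05006884,
       -0.05748854]), 'joint_efforts': array([-1.24744711e-03, -5.44380534e+01, -3.62357211e+01, -1.70569656e-04,
        3.07650465e-03,  1.64912342e-05]), 'position': array([142.27670899, 531.05017147, 230.75843602]), 'orientation': array([-1.79937636e+02, -4.03277440e-03,  1.65001377e+02]), 'contact_force': array([-0.69898533, -0.13762694, -0.70769284]), 'wrist_torque': array([-0.00633882, -0.02350963,  0.00386016]), 'grasp_force': 0.0, 'grip_width': 85.3329938914369}
```

View pics/s0b.png

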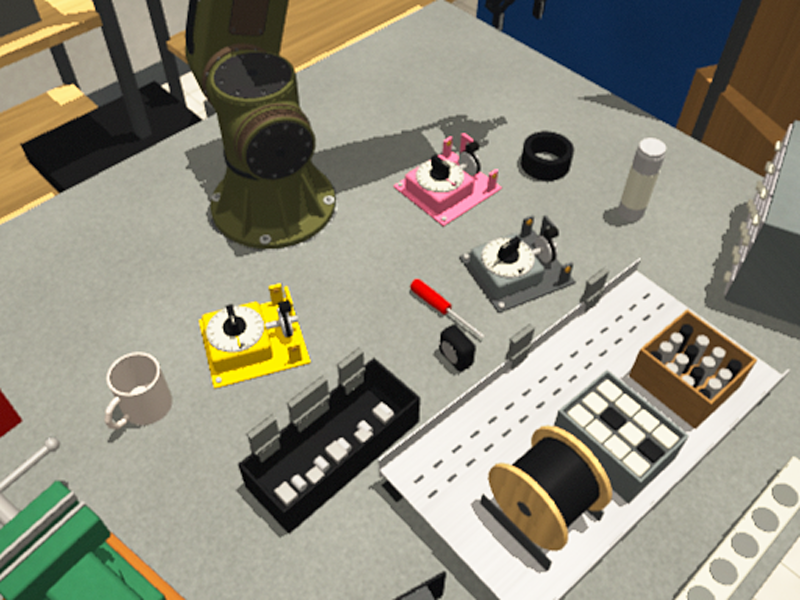

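View pics/t0b.png

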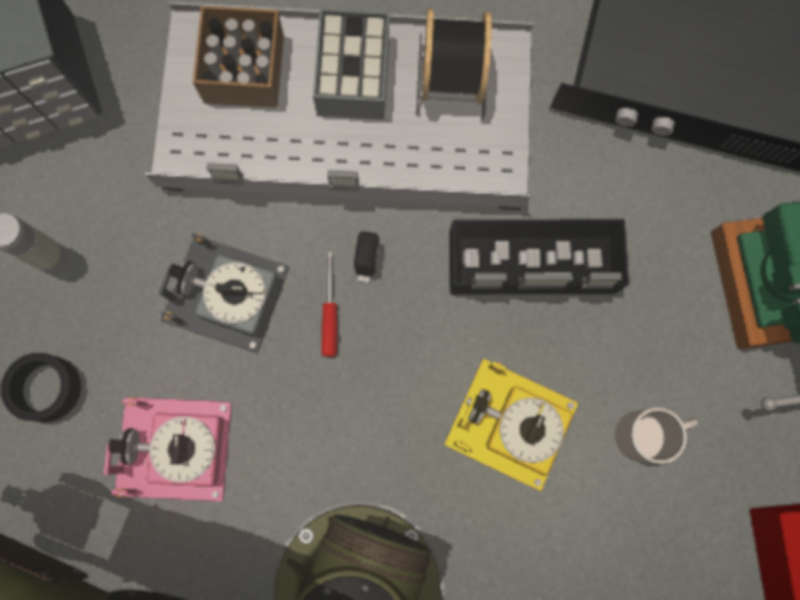

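The pictures show the grey counter at (233,292) in the top view. The wide holder is the middle one on the bin at (545,280). The drum is in the right-hand bay at (457,60), and the lip runs along about v=190.

```bash
cat > m.py <<'E'
from h import *
c=robot.calibration('top'); im=cv2.cvtColor(cv2.imread('pics/t0.png'),cv2.COLOR_BGR2RGB)
s=.64
def P(u,v,z): return ray(c,u*s,v*s,z).round(1)
# dial
hsv=cv2.cvtColor(im,cv2.COLOR_RGB2HSV)
m=((hsv[...,2]>150)&(hsv[...,1]<60)).astype(np.uint8); m[:, :120]=0;m[:,178:]=0;m[:155]=0;m[220:]=0
(x,y),r=cv2.minEnclosingCircle(max(cv2.findContours(m,0,2)[0],key=cv2.contourArea))
print('dial',x,y,r,ray(c,x,y,50))
print('box corners',[P(*p,6) for p in((200,236),(286,268),(257,350),(162,318))])
print('lip ends',P(152,176,85),P(527,193,85))
print('bin wall',P(452,293,75),P(627,291,75))
print('labels (top z=75+50)',[P(*p,125) for p in((490,277),(545,277),(603,276))])
print('drum flanges top',P(431,12,144),P(488,14,144), 'bottom front',P(428,100,85),P(486,102,85))
print('tape',P(367,255,60),'sd',P(330,330,10),P(330,255,5))
big=cv2.resize(im[150:225,100:190],None,fx=6,fy=6,interpolation=cv2.INTER_CUBIC)
sc=cv2.imread('pics/s0.png')[130:205,285:375]
big=np.hstack([big[...,::-1][:450,:540]])
big2=cv2.resize(sc,None,fx=4,fy=4,interpolation=cv2.INTER_CUBIC)
o=np.zeros((450,800,3),np.uint8);o[:,:430]=cv2.resize(big,(430,358)) .repeat(1,0)[:358] if 0 else cv2.resize(big,(430,450));o[:300,435:795]=big2
cv2.imwrite('pics/dial.png',o)
E
python3 m.py
```

```text
dial 146.92205810546875 184.34292602539062 22.563871383666992 [449.2925053  205.00697324  50.        ]
box corners [array([544.3, 266.7,   6. ]), array([492.6, 124.9,   6. ]), array([358.7, 165.6,   6. ]), array([408.2, 318.9,   6. ])]
lip ends [617.5 326.6  85. ] [ 598.9 -254.8   85. ]
bin wall [ 440.9 -138.3   75. ] [ 447.5 -406.6   75. ]
labels (top z=75+50) [array([ 455.4, -190. ,  125. ]), array([ 456.5, -270.9,  125. ]), array([ 459.1, -356.5,  125. ])]
drum flanges top [ 869.6 -101.8  144. ] [ 868. -190.  144.] bottom front [ 751.4 -100.5   85. ] [ 749.6 -192.9   85. ]
tape [502.5  -7.4  60. ] sd [391.5  50.6  10. ] [515.5  54.4   5. ]
```

View pics/dial.png

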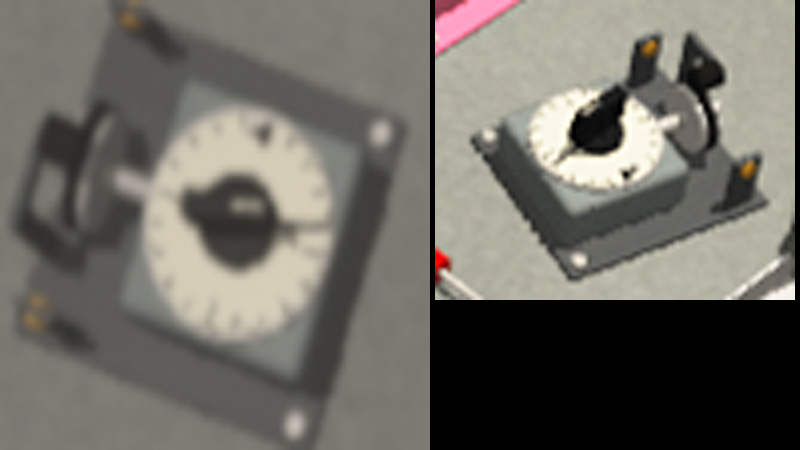

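Emit:
drive_tool:
  series: [-0.14, -0.087, 0, 0, -0.28, -0.175, 0, 0, -0.42, -0.262, 0, 0, -0.56, -0.35, 0, 0, -0.7, -0.437, 0, 0]

```text
t: 0.52
position: [283.9, 378.7, 231.1]
orientation: [-180.0, -0.0, 165.0]
contact_force: [1.2, 0.7, 0.8]
grip_width: 85.1
grasp_force: 0.0
```

Emit:
drive_tool:
  series: [-0.14, -0.087, 0, 0, -0.28, -0.175, 0, 0, -0.42, -0.262, 0, 0, -0.56, -0.35, 0, 0, -0.7, -0.437, 0, 0]

```text
t: 0.93
position: [424.8, 227.7, 231.2]
orientation: [-180.0, -0.0, 165.0]
contact_force: [0.2, 1.5, 0.1]
grip_width: 85.4
grasp_force: 0.0
```

Emit:
drive_tool:
  series: [-0.12, -0.07, 0, 0.11, -0.12, -0.07, 0, 0.22, -0.12, -0.07, 0, 0.33, -0.12, -0.07, 0, 0.44, -0.12, -0.07, 0, 0.55]

```text
t: 1.35
position: [448.3, 204.6, 230.9]
orientation: [-180.0, -0.0, 131.6]
contact_force: [-0.9, -0.5, 0.2]
grip_width: 85.4
grasp_force: 0.0
```

Emit:
drive_tool:
  series: [0, 0, 0, 0.11, 0, 0, 0, 0.22, 0, 0, 0, 0.33, 0, 0, 0, 0.44, 0, 0, 0, 0.55]

```text
t: 1.77
position: [448.2, 204.9, 231.0]
orientation: [-180.0, 0.0, 98.7]
contact_force: [-0.3, 0.2, -0.1]
grip_width: 85.5
grasp_force: 0.0
```

```bash
cat >> h.py <<'E'
def delta(X,yaw=None):
    from scipy.spatial.transform import Rotation as Ro
    s=robot.read_state(); R=Ro.from_euler('xyz',s['orientation'],degrees=True).as_matrix()
    d=R.T@(np.array(X)-s['position']); 
    sp=0 if yaw is None else -((yaw-s['orientation'][2]+180)%360-180)
    print('pos',s['position'].round(1),s['orientation'].round(1),'j',s['joint_positions'].round(1),'F',s['contact_force'].round(1),'w',round(s['grip_width'],1),'t',round(s['t'],2))
    print('delta units',(d/250).round(3),'spin',round(sp/60,3),'mm',d.round(1),round(sp,1))
E
python3 - <<'E'
from h import *
delta((449,205,230),90)
c=robot.calibration('wrist'); im=shot('wrist','w1.png')
print((-np.array(c['R']).T@np.array(c['t'])).round(),proj(c,(449,205,50)),c['vertical_fov'])
E
```

```text
pos [448.2 204.9 231. ] [-180.     0.    98.7] j [20.3  9.9 96.2 -0.  74.  11.6] F [-0.3  0.2 -0.1] w 85.5 t 1.77
delta units [-0.     0.003  0.004] spin 0.145 mm [-0.   0.8  1. ] 8.7
[435. 288. 375.] (np.float64(255.24080165517177), np.float64(166.77736156120972)) 66.93540950668233
```

View pics/w1.png

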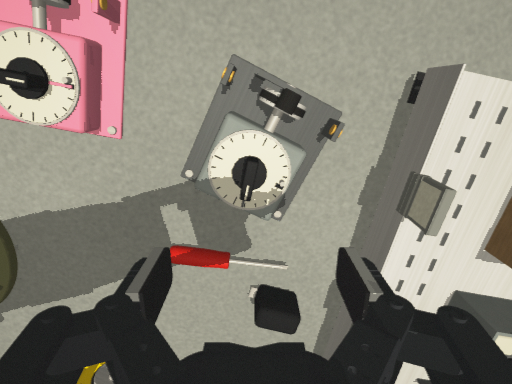

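The wrist view shows the dial at (249,170) with the white pointer line running down to (247,205). The zero mark is to the right near (280,186), so q is about 1.2 to 1.4 rad clockwise.

Run:
```python
from h import *
c=robot.calibration('wrist'); im=cv2.imread('pics/w1.png'); hsv=cv2.cvtColor(im,cv2.COLOR_BGR2HSV)
# dial: ellipse fit on bright+low-sat region incl. shadowed
m=((hsv[...,2]>120)&(cv2.cvtColor(im,cv2.COLOR_BGR2LAB)[...,2]>134)).astype(np.uint8)
z=np.zeros_like(m);z[120:225,195:305]=m[120:225,195:305]
k=max(cv2.findContours(z,0,2)[0],key=cv2.contourArea);e=cv2.fitEllipse(cv2.convexHull(k));print('dial',e,ray(c,*e[0],50))
crop=cv2.resize(im[115:225,195:305],None,fx=5,fy=5,interpolation=cv2.INTER_CUBIC);cv2.imwrite('pics/w1c.png',crop)
```

```text
dial ((249.2476348876953, 164.11598205566406), (88.13423919677734, 94.6134033203125), 107.55683135986328) [441.73623019 207.11928695  50.        ]
```

View pics/w1c.png

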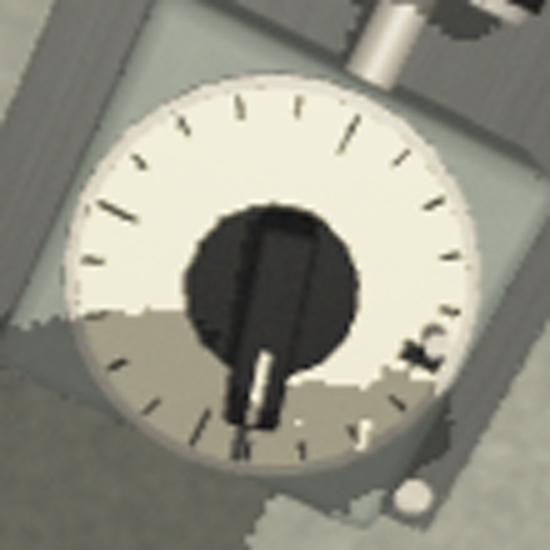

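Run:
```python
from h import *
c=robot.calibration('wrist')
f=lambda x,y,z:ray(c,195+x/5,115+y/5,z)
o=f(271,275,50); a=f(425,350,50)-o; p=f(242,442,52)-o
t0=f(290,222,88);t1=f(250,415,88); d=t1-t0
an=lambda v:np.degrees(np.arctan2(v[1],v[0]))
print(o,an(a),an(p),'bar',(t0+t1)/2,an(d),np.linalg.norm(d[:2]))
```

```text
[442.64530689 200.18759053  50.        ] -18.56651841465153 -91.68786378661005 bar [442.84679251 200.799387    88.        ] -93.30333328355084 42.48924286211502
```

Emit:
drive_tool:
  series: [-0.0125, -0.021, 0.14, 0.1, -0.0125, -0.021, 0.28, 0.187, -0.0125, -0.021, 0.42, 0.187, -0.0125, -0.021, 0.56, 0.187, -0.0125, -0.021, 0.695, 0.187]
  gripper: 0.45

```text
t: 2.23
position: [443.2, 200.9, 55.9]
orientation: [-180.0, 0.0, 88.0]
contact_force: [0.2, 0.7, -0.2]
grip_width: 47.2
grasp_force: 0.0
```

Emit:
drive_tool:
  series: [0, 0, 0, 0, 0, 0, 0, 0, 0, 0, 0, 0, 0, 0, 0, 0, 0, 0, 0, 0]
  gripper: 1
  grip_force: 25

```text
t: 2.65
position: [443.2, 200.3, 55.6]
orientation: [-179.9, 0.1, 87.9]
contact_force: [16.7, 0.7, -40.0]
grip_width: 37.2
grasp_force: 29.5
```

Emit:
drive_tool:
  series: [0, 0, 0, 0, 0, 0, 0, 0, 0, 0, 0, 0]

```text
t: 2.9
position: [443.2, 200.3, 55.6]
orientation: [-179.9, 0.1, 87.9]
contact_force: [16.5, 0.4, -40.8]
grip_width: 37.1
grasp_force: 29.5
```

The fingers stopped at 37 mm, on the knob's round skirt. I'll open them, rise 9 mm and grip again.

Emit:
drive_tool:
  series: [0, 0, 0, 0, 0, 0, 0, 0, 0, 0, -0.02, 0, 0, 0, -0.04, 0, 0, 0, -0.04, 0]
  gripper: 0.45

```text
t: 3.32
position: [444.2, 201.3, 69.2]
orientation: [179.9, -0.1, 87.8]
contact_force: [0.1, 0.3, 0.5]
grip_width: 47.2
grasp_force: 0.0
```

Emit:
drive_tool:
  series: [0, 0, 0, 0, 0, 0, 0, 0, 0, 0, 0, 0, 0, 0, 0, 0, 0, 0, 0, 0]
  gripper: 1

```text
t: 3.73
position: [443.7, 201.1, 67.6]
orientation: [180.0, -0.0, 87.8]
contact_force: [-0.4, -0.4, 2.8]
grip_width: 11.5
grasp_force: 28.0
```

Emit:
drive_tool:
  series: [0, 0, 0, 0, 0, 0, 0, 0, 0, 0, 0, 0]

```text
t: 3.98
position: [443.7, 201.0, 67.6]
orientation: [180.0, -0.0, 87.8]
contact_force: [-1.0, 0.6, 4.2]
grip_width: 11.4
grasp_force: 28.1
```

Emit:
drive_tool:
  series: [0, 0, 0, -0.11, 0, 0, 0, -0.22, 0, 0, 0, -0.33, 0, 0, 0, -0.44, 0, 0, 0, -0.55]
  grip_force: 40

```text
t: 4.4
position: [442.5, 200.8, 67.6]
orientation: [-179.8, -0.0, 121.1]
contact_force: [-13.4, -4.2, 15.5]
grip_width: 11.1
grasp_force: 44.8
```

Emit:
drive_tool:
  series: [0, 0, 0, -0.11, 0, 0, 0, -0.22, 0, 0, 0, -0.33, 0, 0, 0, -0.44, 0, 0, 0, -0.55]

```text
t: 4.82
position: [441.7, 199.9, 67.6]
orientation: [-179.7, -0.2, 154.1]
contact_force: [-19.6, -13.8, 23.2]
grip_width: 11.1
grasp_force: 45.9
```

Emit:
drive_tool:
  series: [0, 0, 0, -0.05, 0, 0, 0, -0.1, 0, 0, 0, -0.14, 0, 0, 0, -0.17]

```text
t: 5.15
position: [441.5, 199.6, 67.5]
orientation: [-179.7, -0.3, 164.1]
contact_force: [-19.5, -15.7, 23.2]
grip_width: 11.0
grasp_force: 47.6
```

```bash
python3 -c "
from h import *
delta((443,201,65),162);print(robot.read_state()['wrist_torque'])"
```

```text
pos [441.5 199.6  67.5] [-179.7   -0.3  164.1] j [ 2.000e+01  2.130e+01  1.061e+02 -1.000e-01  5.300e+01 -5.400e+01] F [-19.5 -15.7  23.2] w 11.0 t 5.15
delta units [-0.004  0.007  0.01 ] spin 0.035 mm [-1.   1.8  2.5] 2.1
[-2.58830394  3.27031858 -0.64315423]
```

Emit:
drive_tool:
  series: [0, 0, 0, -0.03, 0, 0, 0, -0.05, 0, 0, 0, -0.05]

```text
t: 5.4
position: [441.6, 199.6, 67.6]
orientation: [-179.8, -0.3, 167.0]
contact_force: [-20.9, -15.1, 23.4]
grip_width: 11.0
grasp_force: 61.2
```

Emit:
drive_tool:
  series: [0, 0, 0, -0.05, 0, 0, 0, -0.05, 0, 0, 0, -0.05, 0, 0, -0.15, 0, 0, 0, -0.3, 0]
  gripper: 0.4

```text
t: 5.82
position: [442.6, 200.7, 141.9]
orientation: [-179.9, -0.2, 166.7]
contact_force: [-0.1, 0.4, 0.5]
grip_width: 51.4
grasp_force: 0.0
```

Emit:
drive_tool:
  series: [0, 0, -0.15, 0, 0, 0, -0.3, 0, 0, 0, -0.45, 0, 0, 0, -0.45, 0, 0, 0, -0.45, 0]
  gripper: 0

```text
t: 6.23
position: [444.2, 201.3, 256.6]
orientation: [179.9, 0.2, 166.9]
contact_force: [0.2, -0.4, -1.2]
grip_width: 85.6
grasp_force: 0.0
```

Run:
```python
from h import *
delta((405,-271,230),180)
c=robot.calibration('wrist'); im=shot('wrist','w2.png')
p=proj(c,(443,200.5,50));print(p)
x,y=map(int,p);x0=max(0,x-60);y0=max(0,y-60)
cv2.imwrite('pics/w2c.png',cv2.resize(im[y0:y0+120,x0:x0+120,::-1],None,fx=4,fy=4,interpolation=cv2.INTER_CUBIC))
```

```text
pos [444.2 201.3 256.6] [179.9   0.2 166.9] j [ 20.1   7.9  95.    0.   76.9 -56.8] F [ 0.2 -0.4 -1.2] w 85.6 t 6.23
delta units [-0.275 -1.876  0.103] spin -0.218 mm [ -68.7 -469.    25.8] -13.1
(np.float64(252.5326582822726), np.float64(160.7603880016138))
```

View pics/w2c.png

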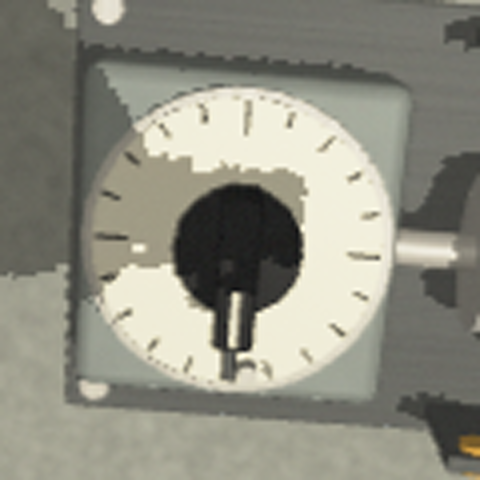

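The pointer at (230,375) lies against the stop pin at (245,368), opposite the tick at (248,115). The knob is at zero, so next is the label.

Emit:
drive_tool:
  series: [-0.037, -0.16, 0, 0, -0.074, -0.32, 0, 0, -0.111, -0.48, 0, 0, -0.148, -0.64, 0, 0, -0.186, -0.8, 0, 0]

```text
t: 6.7
position: [443.0, -6.0, 253.5]
orientation: [-180.0, -0.1, 167.0]
contact_force: [0.6, -0.2, 0.3]
grip_width: 85.2
grasp_force: 0.0
```

Emit:
drive_tool:
  series: [-0.037, -0.16, 0, 0, -0.074, -0.32, 0, 0, -0.111, -0.48, 0, 0, -0.148, -0.64, 0, 0, -0.186, -0.8, 0, 0]

```text
t: 7.12
position: [443.3, -211.5, 253.4]
orientation: [180.0, -0.1, 166.9]
contact_force: [1.1, 0.3, 0.4]
grip_width: 85.3
grasp_force: 0.0
```

Emit:
drive_tool:
  series: [-0.037, -0.16, 0, 0.11, -0.056, -0.242, 0, 0.22, -0.056, -0.242, 0, 0.33, -0.056, -0.242, 0, 0.44, -0.056, -0.242, 0, 0.55]

```text
t: 7.53
position: [443.6, -272.0, 252.9]
orientation: [-180.0, -0.2, 133.6]
contact_force: [0.3, -1.2, -0.7]
grip_width: 85.1
grasp_force: 0.0
```

Emit:
drive_tool:
  series: [0, 0, 0, 0.11, 0, 0, 0, 0.22, 0, 0, 0, 0.33, 0, 0, 0, 0.44, 0, 0, 0, 0.55]

```text
t: 7.95
position: [443.8, -271.4, 253.1]
orientation: [-179.9, -0.1, 100.6]
contact_force: [1.0, -0.5, -0.5]
grip_width: 85.8
grasp_force: 0.0
```

Emit:
drive_tool:
  series: [0, 0, 0, 0.08, 0, 0, 0, 0.16, 0, 0, 0, 0.16]

```text
t: 8.2
position: [443.9, -271.5, 253.3]
orientation: [-179.9, -0.1, 91.1]
contact_force: [-0.1, -0.0, -0.2]
grip_width: 85.5
grasp_force: 0.0
```

Run:
```python
from h import *
delta((444,-271,250),91.4)
c=robot.calibration('wrist'); im=shot('wrist','w3.png')
cv2.imwrite('pics/w3b.png',cv2.resize(im[...,::-1],(800,600),interpolation=cv2.INTER_CUBIC))
print(proj(c,(444,-271,125)),(-np.array(c['R']).T@np.array(c['t'])).round())
```

```text
pos [ 443.9 -271.5  253.3] [-1.799e+02 -1.000e-01  9.110e+01] j [-35.5  12.5  90.1   0.   77.6 -36.6] F [-0.1 -0.  -0.2] w 85.5 t 8.2
delta units [0.002 0.001 0.013] spin -0.005 mm [0.5 0.2 3.3] -0.3
(np.float64(255.03141597215293), np.float64(179.98030084888944)) [ 442. -187.  397.]
```

View pics/w3b.png

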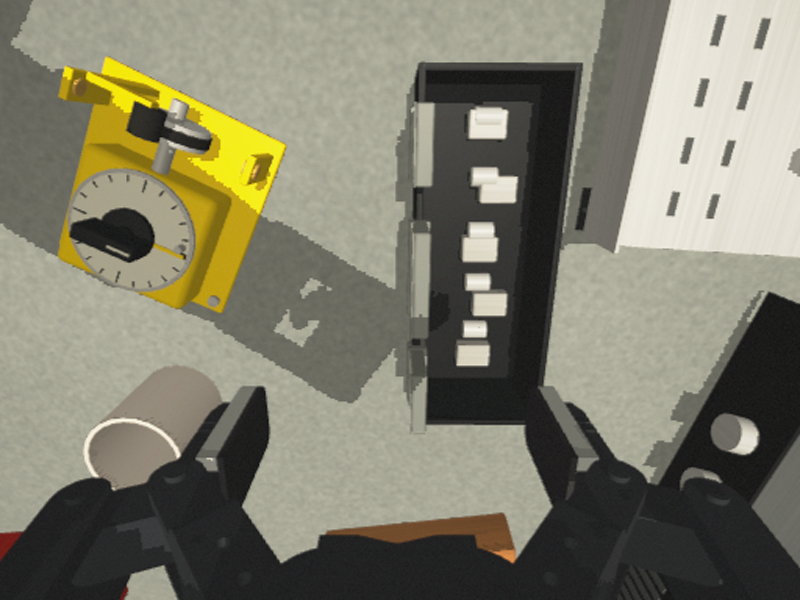

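The wide holder's top face spans (413–430, 222–338) in the enlarged view. It's the middle of three and measures 70 x 10 mm. The shelf's near corner is at (617,250).

Run:
```python
from h import *
c=robot.calibration('wrist'); im=cv2.imread('pics/w3.png')
P=lambda u,v,z:ray(c,u*.64,v*.64,z).round(1)
print([P(*p,125) for p in((421.5,222),(421.5,338),(423,103),(423,187),(418,347),(418,433))])
print('wall',P(419,68,75),P(422,424,75))
hsv=cv2.cvtColor(im,cv2.COLOR_BGR2HSV)
sub=im[130:230,255:285].astype(int)
# label rows: gray bright vs dark neighbours
for v in (146,155,170,185,200,212): print(v,im[v,256:284].mean(1).astype(int))
```

```text
[array([ 456.9, -233.5,  125. ]), array([ 460.2, -309.7,  125. ]), array([ 454.9, -167.6,  125. ]), array([ 456.9, -213. ,  125. ]), array([ 458.2, -316.2,  125. ]), array([ 460.9, -383.2,  125. ])]
wall [ 453.9 -143.3   75. ] [ 467.5 -410.2   75. ]
146 [101 103 104 105 104  96  96 110  85  80  83  83  84  82  84  84  85  84
 119  82  59  60  58  59  59  59  59  59]
155 [102 102 102 104 102  88  97 100 152 137 153 163 165 165 164 165 164 163
 157 106  63  59  54  56  57  57  58  57]
170 [108 108 108 107 103  92  95 122 134 138 158 162 163 163 162 162 162 164
 155  92  54  54  56  55  54  54  54  55]
185 [107 108 105 101  92  95  95 134 123 137 159 161 161 161 160 160 161 156
 121  71  52  53  53  53  51  52  52  53]
200 [104 104 102 104  94  97  99 140 126 142 157 159 159 159 160 159 158 147
  82  32  33  36  34  32  34  35  34  32]
212 [103 102 100 101 100 102  89  93  88  97  99 101 100  99  99 100 100  93
  62  48  47  48  49  49  49  48  49  49]
```

Emit:
drive_tool:
  series: [-0.015, 0.056, 0.1, -0.015, -0.015, 0.056, 0.25, -0.015, -0.015, 0.056, 0.4, -0.015, -0.015, 0.056, 0.54, -0.015, -0.015, 0.056, 0.661, -0.015]
  gripper: 0.2

```text
t: 8.67
position: [457.3, -274.4, 86.6]
orientation: [-179.9, -0.1, 92.5]
contact_force: [0.6, -0.4, -0.5]
grip_width: 68.4
grasp_force: 0.0
```

Emit:
drive_tool:
  series: [0, 0, 0, 0, 0, 0, 0, 0, 0, 0, 0, 0, 0, 0, 0, 0, 0, 0, 0, 0]
  gripper: 0.75

```text
t: 9.08
position: [458.9, -275.6, 91.6]
orientation: [179.9, 0.1, 92.3]
contact_force: [0.2, -0.6, -0.0]
grip_width: 21.1
grasp_force: 0.0
```

Emit:
drive_tool:
  series: [0, 0, 0, 0, 0, 0, 0, 0, 0, 0, 0, 0, 0, 0, 0, 0, 0, 0, 0, 0]
  gripper: 1
  grip_force: 50

```text
t: 9.5
position: [458.7, -275.5, 91.1]
orientation: [179.9, 0.1, 92.3]
contact_force: [-1.3, 0.5, 7.5]
grip_width: 9.2
grasp_force: 48.9
```

Emit:
drive_tool:
  series: [0, 0, -0.06, 0, 0, 0, -0.14, 0, 0, 0, -0.28, 0, 0, 0, -0.42, 0, 0, 0, -0.43, 0]

```text
t: 9.92
position: [459.9, -276.3, 204.1]
orientation: [179.6, 0.3, 92.3]
contact_force: [1.2, 0.2, 0.1]
grip_width: 9.7
grasp_force: 49.9
```

Emit:
drive_tool:
  series: [0.1, 0.12, 0, 0.01, 0.2, 0.24, 0, 0.03, 0.3, 0.36, 0, 0.05, 0.41, 0.48, 0, 0.067, 0.511, 0.594, 0, 0.067]

```text
t: 10.33
position: [602.8, -139.9, 197.7]
orientation: [180.0, 0.0, 88.2]
contact_force: [0.7, -0.3, -0.8]
grip_width: 9.6
grasp_force: 49.9
```

Emit:
drive_tool:
  series: [0, 0, 0.05, 0, 0, 0, 0.1, 0, 0, 0, 0.13, 0, 0, 0, 0.13, 0, 0, 0, 0.13, 0]

```text
t: 10.75
position: [600.9, -142.5, 164.7]
orientation: [-180.0, -0.0, 88.2]
contact_force: [-0.4, 0.1, 0.0]
grip_width: 9.2
grasp_force: 49.9
```

Run:
```python
from h import *
delta((602,-142,165),88.2)
c=robot.calibration('wrist'); im=shot('wrist','w4.png')
cv2.imwrite('pics/w4b.png',cv2.resize(im[...,::-1],(800,600),interpolation=cv2.INTER_CUBIC))
print(proj(c,(602,-142,200)),(-np.array(c['R']).T@np.array(c['t'])).round())
```

```text
pos [ 600.9 -142.5  164.7] [-180.    -0.    88.2] j [-16.7  29.1  79.7  -0.   71.3 -14.9] F [-0.4  0.1  0. ] w 9.2 t 10.75
delta units [ 0.002  0.004 -0.001] spin -0.0 mm [ 0.6  1.1 -0.3] -0.0
(np.float64(257.99819411461726), np.float64(287.18664875764614)) [603. -58. 309.]
```

View pics/w4b.png

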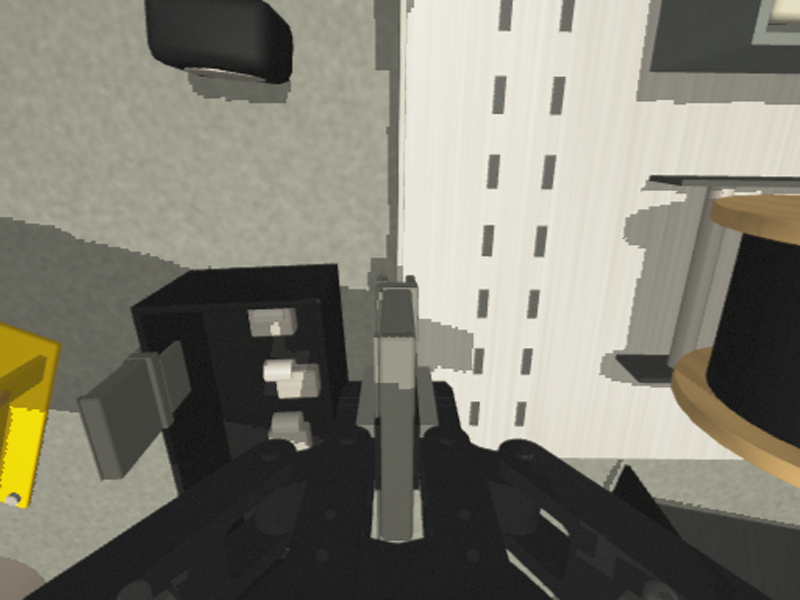

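The label sits at (375–417, 280–540) and the lip is the thin edge from about (405,0) to (400,260), almost in line. The drum flanges meet the image at rows about 200–350. I'll zoom in on the label's end.

Run:
```python
import cv2
im=cv2.imread('pics/w4.png'); cv2.imwrite('pics/w4c.png',cv2.resize(im[110:235,215:295],None,fx=4.8*1.3,fy=4.8,interpolation=cv2.INTER_NEAREST))
for r in (5,60,110,140,155):print(r,im[r,240:275].mean(1).astype(int))
```

```text
5 [ 96  95  95  93  95  95  96  97  97  97  96  97  96  96  97  97 170 208
 212 206 145 136 140 214 227 231 232 231 232 232 232 232 231 230 229]
60 [159 160 160 161 160 161 161 159 157 116  97  99  99 100 102 129 200 216
 214 197 222 228 228 229 230 229 228 229 229 229 229 228 227 226 225]
110 [155 158 159 159 158 157 156 156 116 100  99 101 102 103  98 198 217 218
 194 220 226 227 227 227 227 227 227 226 227 227 226 225 225 226 227]
140 [157 158 157 159 158 158 158 156 155 116 102 103 103 101 129 204 219 211
 201 222 227 226 226 226 225 227 226 226 227 225 226 226 226 227 225]
155 [157 155 153 153 154 156 155 117 101 100 100  98  98  95 150 211 221 211
 224 227 226 226 225 225 226 227 226 227 226 226 225 224 227 226 224]
```

View pics/w4c.png

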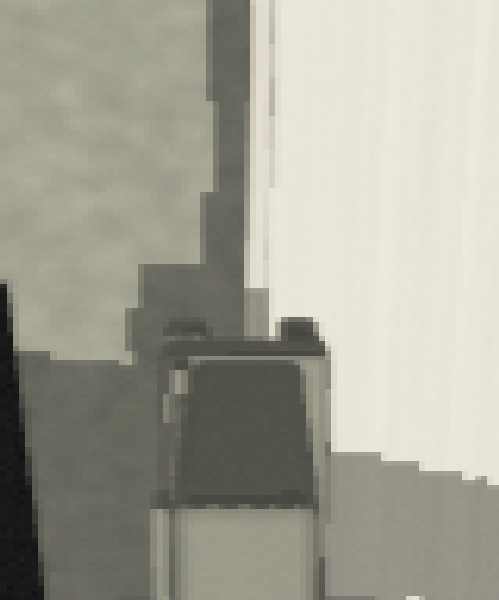

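Run:
```python
from h import *
c=robot.calibration('wrist'); P=lambda u,v,z:ray(c,u,v,z).round(1)
print('lip',[P(u,v,85) for u,v in((258.3,5),(257.3,60),(256.5,110),(256.2,140),(255.8,155))])
print('slot mid',P(254.3,177,141),'outer legs',P(241.6,178,141),P(266.6,178,141),'front leg in, tongue in',P(248.8,177,141),P(259.4,177,135))
print('bridge end',P(215+160/6.24,110+345/4.8,152),P(215+328/6.24,110+345/4.8,152))
s=.64
print('frame top end',[P(u*s,v*s,199) for u,v in((375,336),(416,336),(372,540),(424,540))])
print('tape',P(220*s,70*s,0))
# drum flange outer edges: cradle front edges and flange
print('cradle ends',P(650*s,179*s,95),P(612*s,357*s,53),P(672*s,380*s,53))
print('flange rims (x,y) z=121',P(712*s,212*s,121),P(672*s,380*s,121))
```

```text
lip [array([607.7,  -5. ,  85. ]), array([606.2, -38.8,  85. ]), array([604.6, -72.9,  85. ]), array([603.8, -95.3,  85. ]), array([ 603.1, -107. ,   85. ])]
slot mid [ 601.8 -108.3  141. ] outer legs [ 594.1 -108.7  141. ] [ 609.2 -109.2  141. ] front leg in, tongue in [ 598.5 -108.2  141. ] [ 604.9 -110.2  135. ]
bridge end [ 594.  -107.7  152. ] [ 609.3 -108.2  152. ]
frame top end [array([ 595.8, -107.3,  199. ]), array([ 606.6, -107.6,  199. ]), array([ 591.5, -177.5,  199. ]), array([ 608., -178.,  199.])]
tape [495.8 -14.5   0. ]
cradle ends [718.7 -79.   95. ] [ 734.  -191.2   53. ] [ 774.4 -208.8   53. ]
flange rims (x,y) z=121 [732.3 -90.6 121. ] [ 728.9 -168.8  121. ]
```

Emit:
drive_tool:
  series: [0.02, 0.004, 0, 0.007, 0.046, 0.004, 0.03, 0.007, 0.046, 0.004, 0.08, 0.007, 0.046, 0.004, 0.12, 0.007, 0.046, 0.004, 0.12, 0.007]
  grip_force: 80

```text
t: 11.22
position: [601.7, -129.7, 131.6]
orientation: [-179.8, -0.1, 87.9]
contact_force: [-0.0, 0.2, -0.9]
grip_width: 8.7
grasp_force: 81.0
```

Run:
```python
from h import *
delta((602.3,-131,134),87.8)
c=robot.calibration('wrist'); im=shot('wrist','w5.png')
for r in (5,60,110,130):print(r,im[r,240:275].mean(2-1).astype(int))
cv2.imwrite('pics/w5c.png',cv2.resize(im[120:235,215:295,::-1],None,fx=6,fy=5,interpolation=cv2.INTER_NEAREST))
```

```text
pos [ 601.7 -129.7  131.6] [-1.798e+02 -1.000e-01  8.790e+01] j [-15.6  30.9  81.6  -0.   67.8 -13.4] F [-0.   0.2 -0.9] w 8.7 t 11.22
delta units [-0.005  0.003 -0.01 ] spin 0.001 mm [-1.3  0.6 -2.4] 0.1
5 [ 94  93  93  93  91  92  92  92  92  92  94  92  93  94  94 123 133 131
 191 175 146 139 138 139 139 216 229 228 229 229 230 230 229 229 227]
60 [152 152 154 152 151 151 149 110  96  96  96  97  95  97 123 188 210 211
 207 199 219 224 225 225 227 227 226 226 226 226 226 225 226 224 223]
110 [152 155 158 159 159 155 155 113  97  97  97  99  97  99 167 209 214 211
 182 213 222 223 222 224 223 223 222 222 221 222 222 222 222 220 220]
130 [159 161 162 161 161 157 156 116  96  94  93  95  98  98 177 212 215 208
 178 213 222 222 221 223 222 221 220 221 220 221 221 221 220 220 219]
```

View pics/w5c.png

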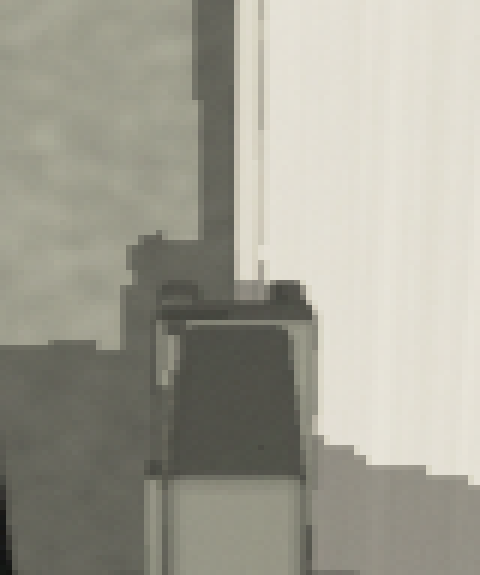

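The tongue's end (crop 270–305) lies just right of the lip strip (234–262). The front leg (160–200) is well left of it.

Run:
```python
from h import *
c=robot.calibration('wrist'); P=lambda u,v,z:ray(c,u,v,z).round(1)
print('lip',[P(u,v,85) for u,v in((256.5,60),(256.2,110),(256.1,130),(256.1,165))])
print('tongue in/out bottom',P(215+270/6,120+283/5,90),P(215+303/6,120+283/5,90),'front leg',P(215+160/6,120+285/5,107),P(215+200/6,120+285/5,107))
print('bridge',P(215+157/6,120+308/5,120),P(215+313/6,120+308/5,120))
print(robot.read_state()['position'])
```

```text
lip [array([606.6, -28.9,  85. ]), array([605.4, -58.2,  85. ]), array([604.9, -70.8,  85. ]), array([604.1, -94.3,  85. ])]
tongue in/out bottom [ 606.5 -101.1   90. ] [ 610.2 -101.2   90. ] front leg [595.1 -95.9 107. ] [599.2 -96.1 107. ]
bridge [595.5 -94.8 120. ] [610.2 -95.3 120. ]
[ 602.15700734 -129.93406517  132.97249697]
```

Emit:
drive_tool:
  series: [0, 0.004, 0, 0, 0, 0.004, 0.02, 0, 0, 0.004, 0.04, 0, 0, 0.004, 0.06, 0, 0, 0.004, 0.08, 0]

```text
t: 11.68
position: [603.8, -130.2, 114.2]
orientation: [-180.0, -0.0, 87.8]
contact_force: [0.1, 0.5, 0.5]
grip_width: 9.1
grasp_force: 81.0
```

Emit:
drive_tool:
  series: [0, 0, 0, 0, 0, 0, 0.01, 0, 0, 0, 0.02, 0, 0, 0, 0.03, 0, 0, 0, 0.03, 0]

```text
t: 12.1
position: [603.7, -130.1, 106.7]
orientation: [-180.0, -0.0, 87.8]
contact_force: [-0.1, 0.7, 0.0]
grip_width: 8.8
grasp_force: 81.0
```

Emit:
drive_tool:
  series: [0, 0, 0.006, 0, 0, 0, 0.012, 0, 0, 0, 0.018, 0, 0, 0, 0.02, 0, 0, 0, 0.02, 0]

```text
t: 12.52
position: [603.8, -130.2, 102.1]
orientation: [-180.0, -0.0, 87.8]
contact_force: [-0.2, 0.7, 0.0]
grip_width: 8.5
grasp_force: 81.0
```

Emit:
drive_tool:
  series: [0, 0, 0.002, 0, 0, 0, 0.004, 0, 0, 0, 0.004, 0]

```text
t: 12.77
position: [603.9, -130.1, 101.3]
orientation: [180.0, 0.0, 87.8]
contact_force: [-0.1, 1.2, -0.0]
grip_width: 8.5
grasp_force: 81.3
```

Emit:
drive_tool:
  series: [0, 0, 0.003, 0, 0, 0, 0.006, 0, 0, 0, 0.006, 0, 0, 0, 0.006, 0]

```text
t: 13.1
position: [604.0, -130.2, 101.2]
orientation: [179.9, 0.0, 87.8]
contact_force: [-5.8, 1.6, 12.1]
grip_width: 8.8
grasp_force: 83.3
```

Emit:
drive_tool:
  series: [0, 0, 0.002, 0, 0, 0, 0.002, 0, 0, 0, 0.002, 0]

```text
t: 13.35
position: [604.1, -130.2, 101.2]
orientation: [179.9, 0.0, 87.8]
contact_force: [-8.6, 3.0, 16.5]
grip_width: 9.8
grasp_force: 84.1
```

Emit:
drive_tool:
  series: [0, -0.004, 0, 0, 0, -0.004, -0.001, 0, 0, -0.004, -0.001, 0, 0, -0.004, -0.001, 0]

```text
t: 13.68
position: [603.9, -130.2, 101.2]
orientation: [179.8, 0.0, 87.8]
contact_force: [0.5, 1.6, 9.6]
grip_width: 8.9
grasp_force: 83.0
```

Run:
```python
from h import *
c=robot.calibration('wrist'); im=shot('wrist','w6.png'); delta((604,-130,101),87.8)
s=robot.read_state();print(s['wrist_torque'])
# drum flange check: wood-coloured mask in top-view picture
t=cv2.imread('pics/t0.png');h=cv2.cvtColor(t,cv2.COLOR_BGR2HSV)
m=((h[...,0]>8)&(h[...,0]<25)&(h[...,1]>90)&(h[...,2]>110)).astype(np.uint8);m[70:]=0;m[:,:240]=0;m[:,340:]=0
ct=robot.calibration('top')
for k in cv2.findContours(m,0,2)[0]:
    if cv2.contourArea(k)>25:
        b=cv2.boundingRect(k);print(b,[ray(ct,u,b[1]+b[3]/2,195).round() for u in(b[0],b[0]+b[2])])
```

```text
pos [ 603.9 -130.2  101.2] [179.8   0.   87.8] j [-15.6  32.9  82.8   0.   64.1 -13.4] F [ 0.5  1.1 11.1] w 9.3 t 13.73
delta units [0.001 0.001 0.001] spin 0.001 mm [0.2 0.1 0.2] 0.0
[ 0.19198819 -0.01968126  0.00462945]
(308, 8, 7, 53) [array([ 773., -172.,  195.]), array([ 773., -188.,  195.])]
(271, 6, 7, 53) [array([776., -88., 195.]), array([ 776., -104.,  195.])]
```

```bash
python3 -c "
from rig import robot
print(robot.read_state()['contact_force']);print(robot.finish_job())"
```

```text
[ 0.49315945  1.06193445 11.10008024]
the job is handed in; nothing more can be done
None
```

I handed the job in at about 14 s. The knob is back at its zero stop, and the wide label holder is home on the lip in front of the drum, still gripped and pressed down with about 11 N. The seating and centring are judged from measured heights, forces and camera measurements, as I had no picture views left to look at the finished placing.

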